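# Back the kahk carousel off by one notch

### The arm

A 7-joint arm with a two-finger parallel gripper is mounted at the origin on the work surface. World frame = base frame: x ahead of the robot, y to its left, z up, the work surface at z = 0. Lengths are in m, angles in rad, forces in N, time in s.
With the tool pointing down it reaches from about 0.425 to 0.875 m from the base axis. Payload 4.7 kg.
Tool frame: the origin (TCP) lies at the very end of the fingers, on their centre line; the grasp point (between the pads) lies 19 mm behind it; x points along the fingers, y is the direction in which the jaws open and shut, and the axes are right-handed (so a half turn about x gives the same grasp; the last joint's range is limited). The gripper opens to 87 mm and grips with 3 to 60 N. Pads are 19 mm wide; open, the fingers measure 117 mm over their backs; the gripper's body (75 mm by 190 mm) begins 51 mm behind the grasp point.
Start: joints at [-1.297, 0.321, -0.07, 1.45, 0.023, 1.371, -0.057], TCP at [0.167, 0.628, 0.187] pointing down, gripper open.
Joint ranges: [-2.86, 2.86], [-0.3, 2.09], [-1.38, 1.24], [0.06, 2.45], [-1.56, 4.7], [0.09, 2.05], [-2.69, 2.69]. Speed limits (rad/s): [2.57, 2.57, 3.14, 3.14, 3.14, 3.14, 3.14].

### API

Orientations are given as a rotation vector (axis times angle).
In Python, from bench import ctrl gives the robot as it stands.
- The arm moves only by the tool step_arm, never from a script. Its argument "increments" is one flat list of numbers, 6 for each row, row after row: the shift along the tool's x, y, z in cm, then the turn, a rotation vector about the tool's x, y, z in rad. In form: [tx, ty, tz, ax, ay, az, tx, ty, tz, ax, ay, az, ...]. A call has 1 to 12 rows; each row shifts and turns the commanded pose from where the row before left it, along the tool's axes as they then stand; what a row does not reach is not made up. A row lasts 1/8 s, in which the tool goes at most 62.5 mm and 10.7 degrees, less where a joint would pass 70% of its speed; a pose out of reach is approached as far as the arm can. A call with a gripper value outside its range is refused whole. "fingers" is the opening in per cent of the stroke, from 0 (shut) to 100 (fully open), set as the call begins (left out, the last holds). The fingers move at their own pace and stop on an object; "force" is the grip in N (left out, the last holds). Time passes only in rows, so rows that do not move let the fingers close. It gives the time, the measured TCP pose, the force and the opening at its end, in the units of the state.
- ctrl.get_state(): the state, without advancing time (a new reading comes with each control period).
- ctrl.get_image(name): name is "scene" or "top" or "wrist"; returns the picture (384x512x3 uint8, red, green, blue); there is no depth.
- ctrl.camera_params(name): a dict with "vertical_fov" (degrees; the focal length in pixels is half the picture's height over the tangent of half this angle, whatever the lens; pixels are square), "cx", "cy" (the principal point, pixels), "R" (3x3) and "t" (3): a world point X has camera coordinates R X + t. Camera axes: x right, y down, z forward; pixel columns grow to the right and rows downward; lengths in m; the calibration is good to about 2 mm. A picture is of the moment at which its call begins: read the wrist's pose just before it. camera_params takes no time and is no camera call; for the wrist camera it gives the pose at the moment of the call.
- ctrl.close_job(): hands the job in, once; it reports no verdict.
Trained networks look in the newest picture that a camera, given by its name, has taken for a name from the list of things; names that differ only in an ending like _2 or _b are one class to them, and where a whole thing is asked for, a point or a joint stands for the part that bears it (a point fixed in the world has none). Each returns a list of dicts, best first, with "score" (0 to 1); they miss things now and then, are a little off and sometimes report something else, mostly with a low value. They report only what shows in the picture. A call takes as long as a camera call.
- ctrl.search_frame(camera, name): "xyz" ([x, y, z] in m, in the coordinates of the camera as it stood for that picture, good to about 4 mm: the middle of the surface that is visible of it).
- ctrl.silhouettes(camera, name): "pixels" (384x512 bool, what is visible of it).
- ctrl.spot_point(camera, name): "xyz" ([x, y, z] in m, in the coordinates of the camera as it stood for that picture, good to about 4 mm: a listed point, or the origin of a listed thing).
The state is a dict: "time": time; "joint_positions": joint angles; "qd": joint speeds; "joint_torque": joint torques, N m; "position": TCP position; "tool_rot": TCP orientation; "ft_force": force on the tool from outside, world axes, zero at the start; "torque": the same for the moment, N m; "grip_width": opening from 0.0 (shut) to 1.0 (fully open).
Only numpy, scipy, OpenCV 4.12 (cv2) and the standard library are available. Lean on these libraries where they do the work, as an engineer would, in place of code of your own. Each camera call takes 0.05 s, during which the arm holds its last target.

### The job

The kahk carousel on the glass tray has been clicked round one notch too far. With a fingertip, lift its pawl out of the ratchet wheel and tip it back so that it stays up, push the wheel backward (clockwise seen from above) by one notch, then nudge the pawl over again so that it drops fully into that next gap. Touch gently and pinch or lift nothing, and leave the other things on the tray where they stand.

Things in the scene. Friction and masses are not known exactly. Their poses are not given: they have to be found in the camera images.
- carousel: Fixed base of a round wooden sweet carousel on the glass tray. Origin: on the wheel's vertical axis, at the tray's floor (6 mm above the sideboard top); all heights are above it. z up. The pawl's bracket, 44 mm wide, reaches out 182 mm along the base's own -y. The wheel: a wooden disc, radius 115 mm, top face at height 32 mm; in its middle a hub, radius 26 mm, with a brass knob up to height 114 mm.
- wheel (a joint): Wheel angle (rad), growing counter-clockwise seen from above (forward: the pawl rides over the teeth). Backward is clockwise, falling. Starts at 0.02 to 0.32. One notch is 0.785. The pawl can sit fully down for values 0 to 0.36 (first gap) and -0.785 to -0.42 (next gap backward); between them it lands on a tooth. With the pawl out about 1 N on a divider turns the wheel; it stops where it is left.
- divider0 (a point): Point on the top edge of one of the wheel's four upright radial dividers, 73 mm from the wheel's axis, height 72 mm. It turns with the wheel; it lies at 0 degrees plus the wheel angle, counter-clockwise from the base's +x. Dividers are 6 mm thick, 40 mm high, from the hub to 86 mm from the axis. Fixed kahk 15 mm high lie within 56 mm of the axis. Eight ratchet teeth, 14 mm high, stand 93 to 113 mm from it.
- divider1 (a point): Point on the top edge of one of the wheel's four upright radial dividers, 73 mm from the wheel's axis, height 72 mm. It turns with the wheel; it lies at 90 degrees plus the wheel angle, counter-clockwise from the base's +x. See divider0.
- divider2 (a point): Point on the top edge of one of the wheel's four upright radial dividers, 73 mm from the wheel's axis, height 72 mm. It turns with the wheel; it lies at 180 degrees plus the wheel angle, counter-clockwise from the base's +x. See divider0.
- divider3 (a point): Point on the top edge of one of the wheel's four upright radial dividers, 73 mm from the wheel's axis, height 72 mm. It turns with the wheel; it lies at 270 degrees plus the wheel angle, counter-clockwise from the base's +x. See divider0.
- pawl (a joint): Angle of the steel pawl (rad): 0 = down, arm level, nose fully between two teeth; 0.9 = tipped back against its stop. The hinge pin is level and square to the bracket. The nose clears the teeth above about 0.25. The pawl is top-heavy: past about 0.6 it falls back to 0.9 by itself and stays; brought below about 0.48 it falls shut by itself. It takes less than 1 N.
- pawl_pivot (a point): Centre of the pawl's hinge pin, on the bracket 150 mm from the wheel's axis along the base's -y, height 55 mm. From here, with the pawl down, the 14 mm wide arm runs 58 mm towards the wheel's axis, with the nose under its end. The bracket's cheeks reach 7 mm above the pin.
- pawl_ball (a point): Centre of the small steel ball (radius 8 mm) on top of the pawl's upright finger tab, 26 mm wide and 5 mm thick. With the pawl down the ball is 56 mm above the pin and 16 mm towards the wheel's axis from it. Pushing the ball level and outward, away from the wheel's axis, lifts the pawl; tipped back, the ball is about 47 mm above the pin and 34 mm outward of it, and pushing it level towards the wheel's axis brings the pawl down.
- mould: Grey hard silicone kahk mould, 100 x 100 x 22 mm, loose on the tray; leave alone. Origin: centre of its underside, z up.
- tin: Silver aluminium tin with a closed hinged lid, 73 x 103 x 51 mm, loose; leave alone. Origin: centre of its underside.
- vase: White ceramic bud vase, 56 mm wide, 92 mm tall, loose; leave alone. Origin: centre of its underside.
- tong: White plastic tong lying flat, 165 x 45 x 11 mm, loose; leave alone. Origin: centre of its underside, x along it.
- sugar: Glass sugar dispenser with steel lever top, 72 mm wide, 135 mm tall, loose; leave alone. Origin: centre of its underside.
- coffee_cup: White ceramic coffee cup, 60 mm wide, 55 mm tall, loose; leave alone. Origin: centre of its underside.

How it is judged:
On the way, in this order (a step that is already met when the one before it is completed fails the run):
1. the pawl is lifted and stays tipped back (above 0.75 rad), the wheel still in its first gap (value of joint pawl above 0.75 rad and value of joint wheel above -0.2 rad), for 0.2 s.
2. the wheel is pushed backward to the next gap with the pawl up (value of joint wheel below -0.33 rad and value of joint pawl above 0.3 rad), for 0.1 s.
At the end, for the whole second after the job is handed in: The pawl is fully down (joint below 0.06 rad) in the gap one notch back (wheel between -0.83 and -0.33 rad), the wheel at rest (value of joint pawl below 0.06 rad and value of joint wheel between -0.83 and -0.33 rad and velocity of joint wheel between -0.05 and 0.05 rad/s); the robot touches nothing.
It fails at once if the pawl is pinched or forced (more than 18 N) (contact force between the fingers and pawl above 18 N).
It fails at once if the wheel is pinched or forced (more than 18 N) (contact force between the fingers and wheel above 18 N).
It fails at once if the wheel is pushed back more than one notch (past -1.1 rad) (value of joint wheel below -1.1 rad).
It fails at once if a bystander is moved by more than 15 mm or lifted (distance of any of mould, tin, vase, tong, sugar, coffee_cup from where it was at the start of the episode above 0.015 m).
It fails at once if the vase or the sugar dispenser is tipped over (angle between any of vase, sugar's own z axis and vertical above 0.4 rad).
It also fails if it takes over 67 s, if anything falls off the work surface, if the arm or the gripper's body presses on something with over 40 N, if the wrist force passes 120 N, or if a joint passes its speed limit or range.

## Working session

There is one attempt and no reset: what is moved stays moved. The work goes in short steps, Python scripts to look and compute and a tool call to move; the robot and the scene stay as the last step left them, time stands still between calls to the robot, and variables do not carry over. Pictures are saved under pics/ and viewed, and the job is handed in when it is done.

Besides the shell and the picture viewer there is one more tool, called as name(argument=value, ...), one argument or row to a line, values as JSON. step_arm: Moves the arm, as the interface text tells. Its arguments: {"type":"object","properties":{"increments":{"type":"array","items":{"type":"number"}},"fingers":{"type":"number"},"force":{"type":"number"}},"required":["increments"]}

```bash
mkdir -p pics
cat > h.py <<'E'
import numpy as np, cv2
from bench import ctrl
from scipy.spatial.transform import Rotation as R
def toworld(cam,p,P=None):
    P=P or ctrl.camera_params(cam); return np.array(P["R"]).T@(np.array(p)-np.array(P["t"]))
def proj(cam,X):
    P=ctrl.camera_params(cam); f=192/np.tan(np.radians(P["vertical_fov"])/2)
    c=np.array(P["R"])@np.array(X)+np.array(P["t"]); return f*c[0]/c[2]+P["cx"], f*c[1]/c[2]+P["cy"]
def save(cam,n):
    im=ctrl.get_image(cam); cv2.imwrite(f"pics/{n}.png",im[:,:,::-1]); return im
E
python3 - <<'E'
from h import *
s=ctrl.get_state(); print(s)
for c in ["scene","top"]:
    save(c,c+"0")
    for n in ["carousel","divider0","divider1","divider2","divider3","pawl_pivot","pawl_ball","mould","tin","vase","tong","sugar","coffee_cup"]:
        for d in ctrl.spot_point(c,n)[:4]: print(c,n,round(d["score"],2),toworld(c,d["xyz"]).round(4))
E
```

```text
{'time': 0.0, 'joint_positions': array([-1.29690633,  0.32183625, -0.07010567,  1.45168337,  0.02260833,
        1.37077193, -0.05691764]), 'qd': array([ 0.00091205,  0.00083429, -0.0007128 ,  0.00154902,  0.00027905,
       -0.0007956 ,  0.00086738]), 'joint_torque': array([ 2.62174963e-04, -4.91278625e+01, -4.03711153e-01, -3.12537718e+01,
       -6.39635813e-02,  4.33050294e-02,  1.68284414e-04]), 'position': array([0.16685352, 0.62758073, 0.18614893]), 'tool_rot': array([ 0.20241178,  1.5613099 , -0.20541198]), 'ft_force': array([-0.34329096,  0.02285769,  0.15063057]), 'torque': array([-0.00938873, -0.030574  , -0.02037097]), 'grip_width': 0.9993907119541403}
scene carousel 0.77 [0.5939 0.1151 0.0035]
scene carousel 0.65 [ 0.4017 -0.1288  0.0073]
scene divider0 0.9 [0.523  0.1217 0.0741]
scene divider0 0.79 [0.5872 0.0471 0.0762]
scene divider0 0.75 [0.6675 0.1089 0.0768]
scene divider0 0.75 [0.6016 0.1885 0.0787]
scene divider1 0.9 [0.523  0.1217 0.0741]
scene divider1 0.79 [0.5872 0.0471 0.0762]
scene divider1 0.75 [0.6675 0.1089 0.0768]
scene divider1 0.75 [0.6016 0.1885 0.07
[... 1262 characters left out ...]
divider2 0.84 [0.5967 0.1824 0.0781]
top divider2 0.73 [0.5821 0.0443 0.0767]
top divider3 0.89 [0.6644 0.1104 0.0796]
top divider3 0.87 [0.5162 0.1205 0.0765]
top divider3 0.84 [0.5967 0.1824 0.0781]
top divider3 0.73 [0.5821 0.0443 0.0767]
top pawl_pivot 0.8 [ 0.5332 -0.0314  0.0601]
top pawl_pivot 0.53 [ 0.5414 -0.008   0.1193]
top pawl_pivot 0.34 [0.5908 0.1128 0.0067]
top pawl_ball 0.62 [ 0.5409 -0.0118  0.1144]
top mould 0.91 [ 0.3998 -0.1302  0.0052]
top tin 0.85 [0.4742 0.3226 0.0078]
top vase 0.63 [ 0.7085 -0.1003  0.0026]
top tong 0.77 [ 0.6152 -0.2095  0.0109]
top sugar 0.95 [0.7348 0.276  0.009 ]
top coffee_cup 0.5 [0.5806 0.0464 0.0741]
top coffee_cup 0.27 [0.7295 0.2802 0.008 ]
```

View pics/scene0.png

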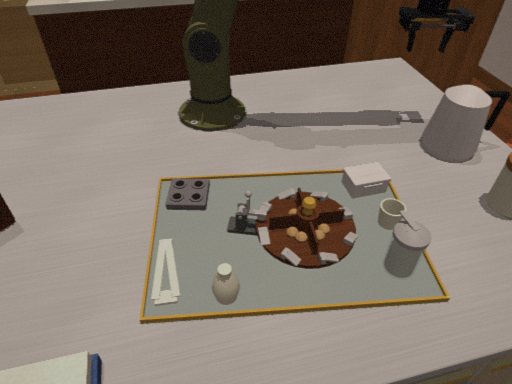

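View pics/top0.png

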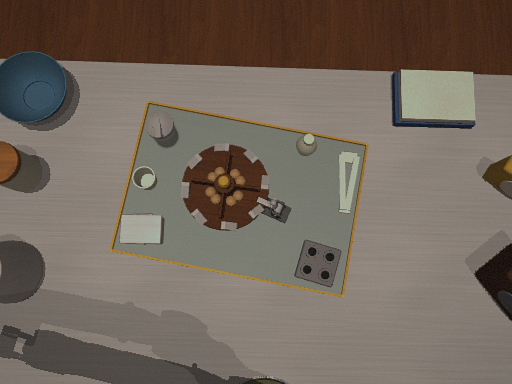

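Run:
```python
from h import *
s=ctrl.get_state(); print(s["time"]); print(R.from_rotvec(s["tool_rot"]).as_matrix().round(3))
C=np.array([.5925,.115]);
for n,p in dict(pivS=[.5385,-.0216],pivT=[.5332,-.0314],ballS=[.5466,-.005],ballT=[.5409,-.0118]).items():
    d=np.array(p)-C; print(n,np.hypot(*d),np.degrees(np.arctan2(d[1],d[0])))
D=np.array([[.523,.1217],[.5872,.0471],[.6675,.1089],[.6016,.1885],[.6644,.1104],[.5162,.1205],[.5967,.1824],[.5821,.0443]])
print(D[:4].mean(0),D[4:].mean(0))
for k in (0,4):
    for p in D[k:k+4]: d=p-D[k:k+4].mean(0); print(np.hypot(*d),np.degrees(np.arctan2(d[1],d[0])))
for c in ["scene","top"]:
    P=ctrl.camera_params(c); print(c,P["vertical_fov"],(-np.array(P["R"]).T@P["t"]).round(3))
    for X in [[.5925,.115,.12],[.535,-.027,.061],[.544,-.008,.117]]: print(np.round(proj(c,X),1))
```

```text
1.4
[[ 0.     0.257  0.966]
 [ 0.     0.966 -0.257]
 [-1.     0.     0.   ]]
pivS 0.14688621446548347 -111.56961998669924
pivT 0.15795394898513934 -112.05063714581398
ballS 0.1284788309411321 -110.93185254089255
ballT 0.1368970416042655 -112.14337698005247
[0.594825 0.11655 ] [0.58985 0.1144 ]
0.0720093960882884 175.8987936890295
0.06986732515990575 -96.26547883437314
0.07307652239262614 -6.009005957494534
0.07226827191098456 84.62074084957622
0.07465723340708522 -3.0712752027555092
0.07390218197049393 175.2653313383594
0.06834414751827694 84.24769777798973
0.07052710471868245 -96.30879188554516
scene 51.8680529816868 [ 1.16  -0.16   0.708]
[308.1 197.5]
[238.5 209.5]
[247.5 193. ]
top 44.81640040861613 [0.369 0.032 1.24 ]
[222.7 179.2]
[278.8 207.5]
[272.3 200.5]
```

The scene picture shows the carousel at about (308,225), with the pawl and ball at (247,195) on the bracket facing the mould. The networks' points reproject there and agree with the given heights and radii. Base yaw is about -21.7° and the wheel is at about 0.29 rad. I'll shut the fingers, line the tool up with the bracket and move over.

step_arm(
  increments=[0, 0, 0, 0.119, 0, 0, 0, -3.4, 4.8, 0, 0, 0, 0, -3.4, 4.8, 0, 0, 0, 0, -3.4, 4.8, 0, 0, 0, 0, -3.4, 4.8, 0, 0, 0, 0, -3.4, 4.8, 0, 0, 0, 0, -3.4, 4.8, 0, 0, 0, 0, -3.4, 4.8, 0, 0, 0, 0, -3.4, 4.8, 0, 0, 0, 0, -3.4, 4.8, 0, 0, 0, 0, -3.4, 4.8, 0, 0, 0, 0, -3.4, 4.8, 0, 0, 0],
  fingers=0,
  force=10,
)

```text
time: 2.9
position: [0.5202, 0.084, 0.1877]
tool_rot: [0.298, 1.549, -0.296]
ft_force: [0.7, 0.4, -0.2]
grip_width: 0.003
```

Run:
```python
from h import *
for c in ["wrist","scene","top"]:
    P=ctrl.camera_params(c); save(c,c+"1"); 
    for n in ["carousel","divider0","pawl_pivot","pawl_ball"]:
        for d in ctrl.spot_point(c,n)[:4]: print(c,n,round(d["score"],2),toworld(c,d["xyz"],P).round(4))
s=ctrl.get_state(); print(s["time"],s["position"]); print(R.from_rotvec(s["tool_rot"]).as_matrix().round(3))
a=[cv2.imread(f"pics/{n}1.png") for n in ("wrist","scene")]
cv2.imwrite("pics/c1.png",np.hstack([cv2.resize(x,(400,300)) for x in a]))
```

```text
wrist carousel 0.78 [0.5905 0.1142 0.0068]
wrist divider0 0.77 [0.521  0.1262 0.0756]
wrist pawl_pivot 0.78 [ 0.5357 -0.0258  0.0631]
scene carousel 0.66 [0.5964 0.1144 0.0035]
scene divider0 0.79 [0.5242 0.1223 0.0748]
scene divider0 0.7 [0.5891 0.0447 0.0732]
scene divider0 0.67 [0.6683 0.1087 0.0725]
scene pawl_pivot 0.94 [ 0.5405 -0.0206  0.0587]
scene pawl_ball 0.82 [ 0.5466 -0.0059  0.1174]
scene pawl_ball 0.39 [ 0.4038 -0.1295  0.0074]
top divider0 0.75 [0.5992 0.1865 0.078 ]
top divider0 0.71 [0.5825 0.0444 0.0745]
top divider0 0.58 [ 0.6187 -0.2089  0.0084]
top pawl_pivot 0.84 [ 0.5315 -0.0298  0.0621]
top pawl_ball 0.56 [ 0.5428 -0.0094  0.114 ]
3.65 [0.51919137 0.08577071 0.18733553]
[[ 0.     0.369  0.929]
 [ 0.     0.929 -0.369]
 [-1.     0.     0.   ]]
```

View pics/c1.png

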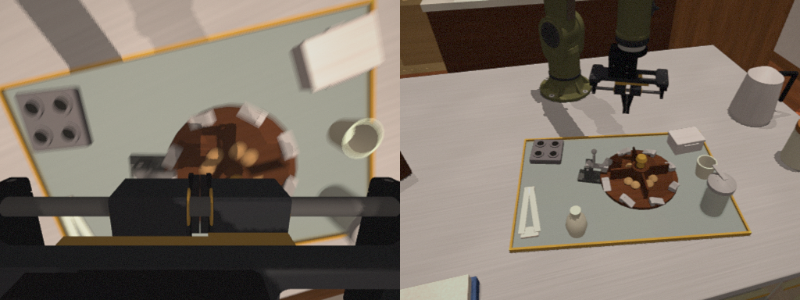

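step_arm(
  increments=[0, -2.1, 2.8, 0, 0, 0, 0, -2.1, 2.8, 0, 0, 0, 2.6, 0, 0, 0, 0, 0, 2.6, 0, 0, 0, 0, 0, 2.6, 0, 0, 0, 0, 0, 0, 0, 0, 0, 0, 0],
)

```text
time: 4.4
position: [0.554, 0.0256, 0.1074]
tool_rot: [0.296, 1.554, -0.299]
ft_force: [0.9, 0.4, 0.8]
grip_width: 0.005
```

Run:
```python
from h import *
im=save("scene","s2"); im2=save("wrist","w2")
cv2.imwrite("pics/c2.png",np.hstack([cv2.resize(im[130:280,180:380,::-1],(500,375)),cv2.resize(im2[:,:,::-1],(300,225)).repeat(1,0)if 0 else cv2.copyMakeBorder(cv2.resize(im2[:,:,::-1],(300,225)),0,150,0,0,0)]))
s=ctrl.get_state(); print(s["time"],s["position"],s["ft_force"])
for X in ([.543,-.009,.117],s["position"]): print(proj("scene",X))
```

```text
4.5 [0.55619042 0.02576872 0.10997481] [ 0.76929554 -0.31507246  0.09447157]
(np.float64(246.96132481763303), np.float64(192.73848728532892))
(np.float64(263.72797151927074), np.float64(196.46696972222387))
```

View pics/c2.png

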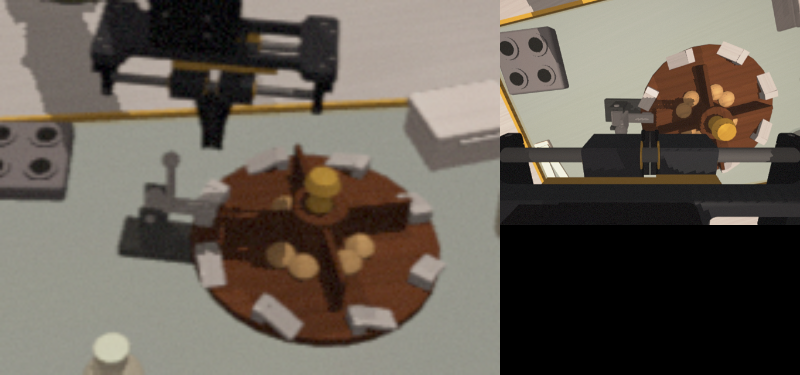

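Run:
```python
from h import *
for i in range(3):
    s=ctrl.get_state(); im=ctrl.get_image("scene"); print(s["time"],s["position"].round(4),s["joint_positions"].round(4),s["ft_force"].round(2))
cv2.imwrite("pics/s3.png",cv2.resize(im[150:230,220:330,::-1],None,fx=7,fy=7))
im=ctrl.get_image("top");
p=proj("top",s["position"]);print(p,proj("scene",s["position"]))
cv2.imwrite("pics/t3.png",cv2.resize(im[150:250,190:310,::-1],None,fx=5,fy=5))
```

```text
4.5 [0.5562 0.0258 0.11  ] [-0.5804  0.1872  0.544   1.8044 -0.1045  1.1778  1.1879] [ 0.77 -0.32  0.09]
4.55 [0.5567 0.0258 0.1105] [-0.5804  0.1866  0.5441  1.8038 -0.1045  1.1776  1.188 ] [0.53 0.42 0.52]
4.6 [0.5568 0.0258 0.1107] [-0.5804  0.1864  0.5442  1.8037 -0.1045  1.1775  1.188 ] [ 0.1  -0.22 -0.39]
(np.float64(258.60764265073794), np.float64(195.30852753066853)) (np.float64(263.8340223345026), np.float64(196.4118549199894))
```

View pics/s3.png

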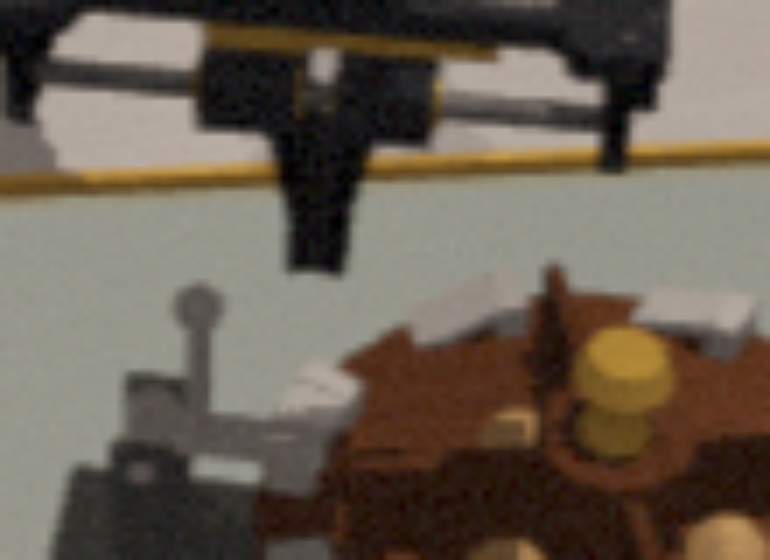

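View pics/t3.png

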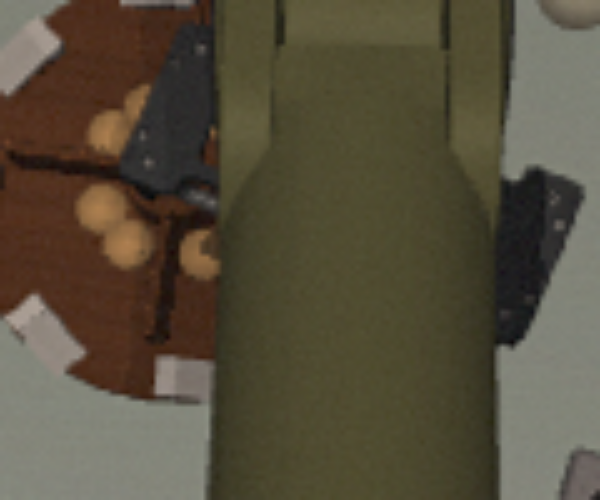

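Run:
```python
from h import *
p=np.array([.1669,.6276,.1861]); y=np.array([.257,.966,0])
for k in (-.05,0,.05): print(proj("scene",p+k*y))
im=cv2.imread("pics/scene0.png"); cv2.imwrite("pics/s0c.png",cv2.resize(im[0:100,380:500],None,fx=6,fy=6))
s=ctrl.get_state(); P=ctrl.camera_params("wrist"); print("wristproj",proj("wrist",s["position"]), -np.array(P["R"]).T@P["t"],s["position"])
ctrl.get_image("wrist")
im=save("wrist","w3")
```

```text
(np.float64(403.60056039460244), np.float64(60.687158139350515))
(np.float64(419.9162658943871), np.float64(60.925082570069975))
(np.float64(436.224939418216), np.float64(61.16290445671757))
wristproj (np.float64(256.6149311948847), np.float64(218.50703623891937)) [0.48609225 0.05270187 0.30858861] [0.55668031 0.02585144 0.11053732]
```

View pics/s0c.png

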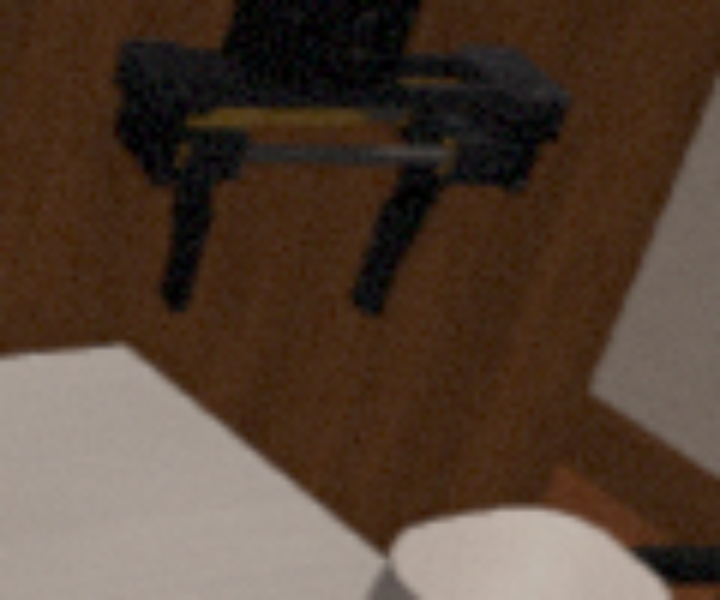

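View pics/w3.png

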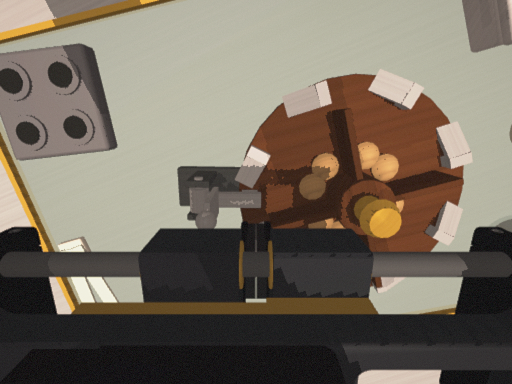

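Run:
```python
from h import *
s=ctrl.get_state(); M=R.from_rotvec(s["tool_rot"]).as_matrix(); p=s["position"]
P=ctrl.camera_params("wrist"); Rw=np.array(P["R"]); print(P["vertical_fov"],P["cx"],P["cy"]); print((Rw@M).round(3))
for k in (0,-.015,-.03,-.07):
  for z in (-.0095,0,.0095):
    print(k,z,np.round(proj("wrist",p+M@[k,0,z]),1),np.round(proj("scene",p+M@[k,0,z]),1))
P=ctrl.camera_params("scene");print(P["cx"],P["cy"])
im=cv2.imread("pics/w3.png"); cv2.imwrite("pics/w3c.png",cv2.resize(im[150:310,170:340],None,fx=3.5,fy=3.5,interpolation=cv2.INTER_CUBIC)+20)
```

```text
70.17095300009339 255.5042650770899 194.39608549988208
[[-0.     1.    -0.   ]
 [-0.271  0.     0.963]
 [ 0.963  0.     0.271]]
0 -0.0095 [256.7 206.8] [264.2 193.5]
0 0 [256.7 218.5] [263.8 196.5]
0 0.0095 [256.6 229.9] [263.3 199.4]
-0.015 -0.0095 [256.8 213.5] [264.4 188.5]
-0.015 0 [256.7 225.9] [264.  191.5]
-0.015 0.0095 [256.7 238.1] [263.5 194.4]
-0.03 -0.0095 [256.9 221.2] [264.6 183.4]
-0.03 0 [256.8 234.5] [264.2 186.3]
-0.03 0.0095 [256.8 247.5] [263.7 189.3]
-0.07 -0.0095 [257.2 249.5] [265.2 169.1]
-0.07 0 [257.2 265.9] [264.7 172. ]
-0.07 0.0095 [257.2 281.7] [264.2 174.9]
254.82570455011634 194.5402510116158
```

View pics/w3c.png

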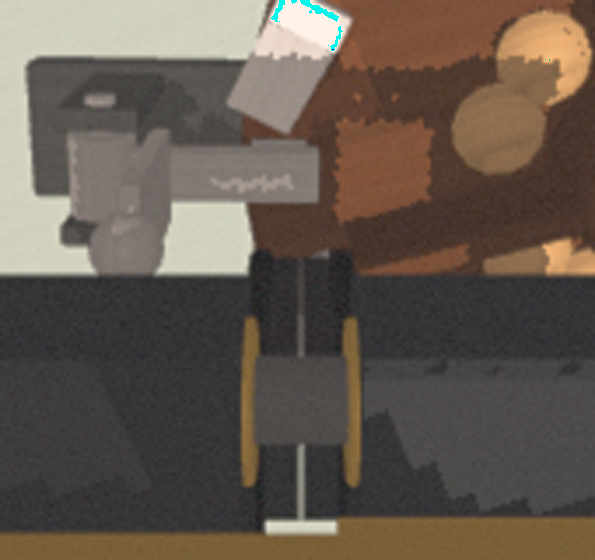

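Run:
```python
from h import *
for n,X in dict(ball=[.543,-.009,.117],balltop=[.543,-.009,.125],piv=[.536,-.025,.061],knob=[.592,.115,.12],mould=[.401,-.130,.028]).items(): print(n,np.round(proj("wrist",X),1),np.round(proj("scene",X),1))
p=np.array([.1669,.6276,.1861])
for y in (-.05,.05):
  for k in (0,.03): print(np.round(proj("scene",p+np.array([.257*y,.966*y,k])+np.array([.0095,-.0025,0])),1))
```

```text
ball [206.8 222.4] [247.  192.7]
balltop [204.9 226.5] [247.  190.1]
piv [198.4 199.8] [239.5 209.7]
knob [386.8 223.5] [308.  197.4]
mould [ 48.8 104.9] [187.5 189.2]
[404.5  62.1]
[407.2  52.5]
[437.3  62.6]
[440.6  53. ]
```

The ball and knob reproject correctly in both cameras. The visible fingertip does not: in three separate views it sits about 30 mm short of the reported TCP. I'll go lower, to a height that is clear either way, and look again.

step_arm(
  increments=[1.5, 0, 0, 0, 0, 0, 1.5, 0, 0, 0, 0, 0, 0, 0, 0, 0, 0, 0, 0, 0, 0, 0, 0, 0],
)

```text
time: 5.3
position: [0.5557, 0.0256, 0.079]
tool_rot: [0.297, 1.551, -0.298]
ft_force: [-0.1, 0.8, 0.0]
grip_width: 0.004
```

```bash
cat >> h.py <<'E'
def look(n,box=(150,230,215,325),f=7):
    s=ctrl.get_state(); P=s["position"]; im=save("scene",n+"_s"); w=save("wrist",n+"_w")
    a,b,c,d=box; A=cv2.resize(im[a:b,c:d,::-1],(480,int(480*(b-a)/(d-c)))); B=cv2.resize(w[:,:,::-1],(320,240))
    H=max(A.shape[0],240); O=np.zeros((H,800,3),np.uint8); O[:A.shape[0],:480]=A; O[:240,480:]=B; cv2.imwrite(f"pics/{n}.png",O)
    M=R.from_rotvec(s["tool_rot"]).as_matrix()
    print("t",s["time"],"pos",P.round(4),"F",s["ft_force"].round(2),"y",M[:,1].round(3))
    C=np.array([.592,.115]);u=np.array([-.370,-.929]);v=np.array([.929,-.370]); d=P[:2]-C; print("r",d@u,"tang",d@v,"ang",np.degrees(np.arctan2(d[1],d[0])),"rad",np.hypot(*d))
    return s
E
python3 - <<'E'
from h import *
s=look("a4"); print(proj("scene",s["position"]+[0.009,-.003,0]))
E
```

```text
t 5.3 pos [0.5557 0.0256 0.079 ] F [-0.13  0.8   0.05] y [ 0.37   0.929 -0.   ]
r 0.09646946760212351 tang -0.0006470649546249244 ang -112.10059377335674 rad 0.0964744836976438
(np.float64(262.9986950196897), np.float64(209.27385644969118))
```

View pics/a4.png

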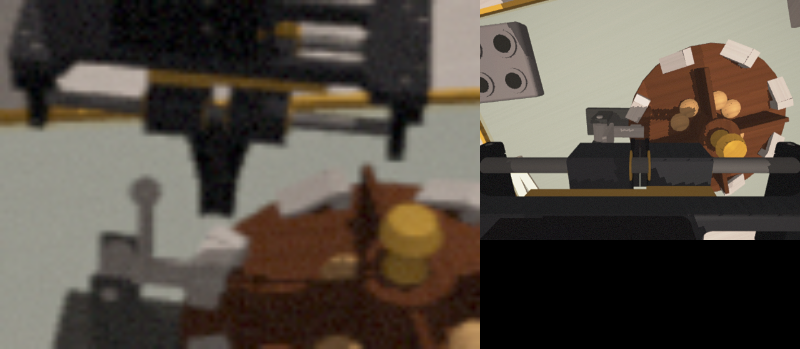

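step_arm(
  increments=[0, -0.5, 0, 0, 0, 0, 0, -0.5, 0, 0, 0, 0, 0, -0.5, 0, 0, 0, 0, 0, -0.5, 0, 0, 0, 0, 0, -0.4, 0, 0, 0, 0, 0, -0.4, 0, 0, 0, 0, 0, -0.4, 0, 0, 0, 0, 0, -0.4, 0, 0, 0, 0],
)

```text
time: 6.4
position: [0.5424, -0.0079, 0.0793]
tool_rot: [0.297, 1.55, -0.297]
ft_force: [0.8, 0.4, 0.5]
grip_width: 0.007
```

Run:
```python
from h import *
s=look("a5")
```

```text
t 6.4 pos [ 0.5424 -0.0079  0.0793] F [0.79 0.37 0.51] y [0.37  0.929 0.   ]
r 0.13254447224758986 tang -0.0006347019263088699 ang -111.99065471282714 rad 0.13254990218421495
```

View pics/a5.png

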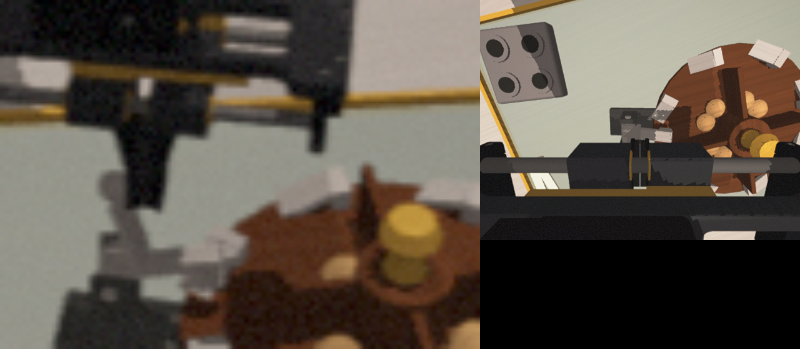

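The finger meets the ball and the pawl is lifting, with the ball at about (240,192). Continuing.

step_arm(
  increments=[0, -0.4, 0, 0, 0, 0, 0, -0.4, 0, 0, 0, 0, 0, -0.4, 0, 0, 0, 0, 0, -0.4, 0, 0, 0, 0, 0, -0.4, 0, 0, 0, 0, 0, -0.3, 0, 0, 0, 0, 0, 0, 0, 0, 0, 0],
)

```text
time: 7.38
position: [0.5339, -0.0294, 0.0793]
tool_rot: [0.298, 1.55, -0.297]
ft_force: [0.2, 0.3, 0.3]
grip_width: 0.005
```

Run:
```python
from h import *
s=look("a6")
```

```text
t 7.375 pos [ 0.5339 -0.0294  0.0793] F [0.22 0.35 0.34] y [0.37  0.929 0.   ]
r 0.15562085682688093 tang -0.0005274410463011737 ang -111.91048057354885 rad 0.15562634168907688
```

View pics/a6.png

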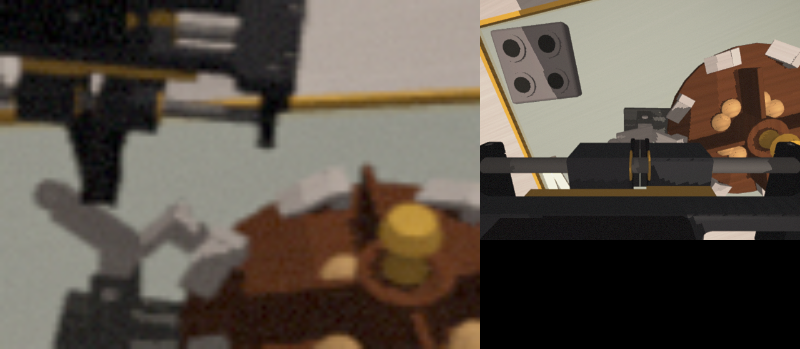

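The pawl is tipped back on its stop, with the ball at about (226,194), clear of the finger. I'll lift out and go round to the near divider, on its counter-clockwise side.

step_arm(
  increments=[-2.3, 0, 0, 0, 0, 0, -2.3, 0, 0, 0, 0, 0, -2.4, 0, 0, 0, 0, 0, 0, 3.75, -2.1, 0, 0, 0, 0, 3.75, -2.1, 0, 0, 0, 0, 3.75, -2.1, 0, 0, 0, 3.0, 0, 0, 0, 0, 0, 3.0, 0, 0, 0, 0, 0, 2.5, 0, 0, 0, 0, 0, 0, 0, 0, 0, 0, 0],
)

```text
time: 8.72
position: [0.5152, 0.0984, 0.0625]
tool_rot: [0.295, 1.554, -0.299]
ft_force: [-0.2, 0.8, -0.1]
grip_width: 0.006
```

Run:
```python
from h import *
s=look("a7",(140,260,215,370)); 
print(proj("scene",[.592-.37*.184,.115-.929*.184,.108]))
for d in ctrl.spot_point("scene","divider0")[:4]: print(round(d["score"],2),toworld("scene",d["xyz"]).round(4))
```

```text
t 8.725 pos [0.5152 0.0984 0.0625] F [-0.24  0.79 -0.06] y [ 0.37   0.929 -0.003]
r 0.04379097590682093 tang -0.06519456566181109 ang -167.82716223639247 rad 0.07853881139317538
(np.float64(224.41142793836153), np.float64(193.46083405553588))
0.77 [0.5903 0.0469 0.0732]
```

View pics/a7.png

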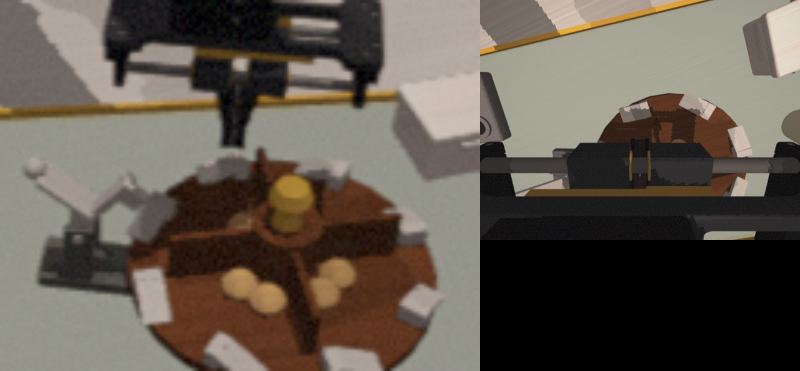

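step_arm(
  increments=[1.0, 0, 0, 0, 0, 0, 1.0, 0, 0, 0, 0, 0, 0.5, 0, 0, 0, 0, 0, 0, 0, 0, 0, 0, 0],
)

```text
time: 9.38
position: [0.5166, 0.0986, 0.0387]
tool_rot: [0.297, 1.551, -0.298]
ft_force: [-0.3, 0.3, 0.3]
grip_width: 0.005
```

Run:
```python
from h import *
s=look("a8",(140,260,215,370)); p=s["position"]
print(proj("scene",p+[.009,-.003,.03]),proj("scene",p+[.009,-.003,0]))
```

```text
t 9.375 pos [0.5166 0.0986 0.0387] F [-0.25  0.28  0.25] y [ 0.37   0.929 -0.001]
r 0.04315124019194553 tang -0.0640095398080742 ang -167.7308979012926 rad 0.07719846069114372
(np.float64(288.22789564111855), np.float64(195.62871324152042)) (np.float64(287.3483090875569), np.float64(204.66368995487497))
```

View pics/a8.png

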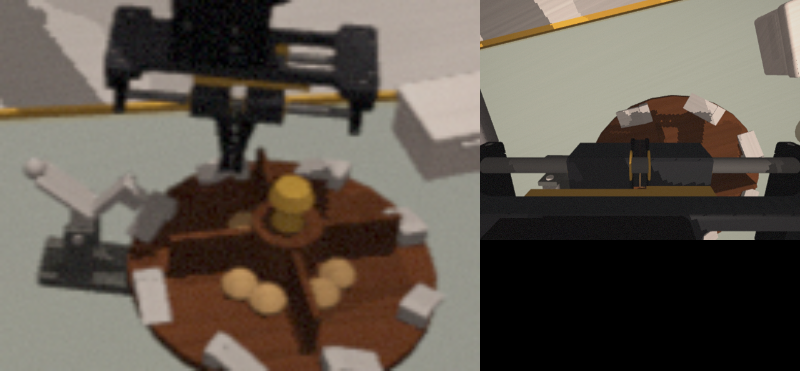

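Run:
```python
from h import *
p0=ctrl.get_state()["position"][:2]; C=np.array([.592,.115])
a=[188,184,180,176,172,168,164,160,156,152,148,144,140,136]
for x in a:
    q=C+.072*np.array([np.cos(np.radians(x)),np.sin(np.radians(x))]); d=(q-p0)*100; print(x,(d@[.37,.929]).round(2),(d@[.929,-.37]).round(2)); p0=q
```

```text
188 0.71 0.1
184 0.44 -0.23
180 0.46 -0.2
176 0.47 -0.17
172 0.48 -0.14
168 0.49 -0.1
164 0.5 -0.07
160 0.5 -0.03
156 0.5 0.0
152 0.5 0.04
148 0.5 0.07
144 0.49 0.11
140 0.48 0.14
136 0.47 0.17
```

step_arm(
  increments=[0.3, 0.7, 0.1, 0, 0, 0, 0, 0.45, -0.25, 0, 0, 0, 0, 0.45, -0.2, 0, 0, 0, 0, 0.45, -0.15, 0, 0, 0, 0, 0.5, -0.15, 0, 0, 0, 0, 0.5, -0.1, 0, 0, 0, 0, 0.5, -0.05, 0, 0, 0, 0, 0.5, -0.05, 0, 0, 0],
)

```text
time: 10.48
position: [0.5242, 0.1397, 0.0362]
tool_rot: [0.297, 1.55, -0.297]
ft_force: [0.0, -1.4, 0.3]
grip_width: 0.006
```

Run:
```python
from h import *
s=look("a9",(140,260,215,370))
for d in ctrl.spot_point("scene","divider0")[:4]: print(round(d["score"],2),toworld("scene",d["xyz"]).round(4))
```

```text
t 10.475 pos [0.5242 0.1397 0.0362] F [ 0.04 -1.36  0.28] y [ 0.37   0.929 -0.   ]
r 0.002154511187573573 tang -0.07215611449823299 ang 159.99399745628344 rad 0.07219040278139788
0.75 [0.5357 0.1535 0.0736]
0.59 [0.5615 0.0564 0.0766]
0.58 [0.6582 0.0812 0.0753]
0.57 [0.6308 0.1805 0.0787]
```

View pics/a9.png

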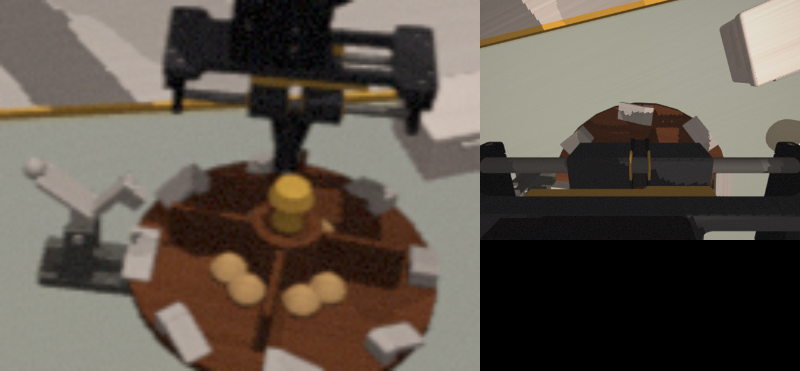

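step_arm(
  increments=[0, 0.5, 0, 0, 0, 0, 0, 0.5, 0.05, 0, 0, 0, 0, 0.5, 0.1, 0, 0, 0, 0, 0.5, 0.1, 0, 0, 0, 0, 0.5, 0.15, 0, 0, 0, 0, 0.45, 0.15, 0, 0, 0, 0, 0, 0, 0, 0, 0],
)

```text
time: 11.5
position: [0.5404, 0.1657, 0.0363]
tool_rot: [0.297, 1.55, -0.296]
ft_force: [-0.7, -0.2, 0.4]
grip_width: 0.006
```

Run:
```python
from h import *
s=look("a10",(140,260,215,370))
for c in ("scene","top"):
  if c=="top": save("top","t10")
  for d in ctrl.spot_point(c,"divider0")[:4]:
    q=toworld(c,d["xyz"]); e=q[:2]-(np.array([.5935,.116]) if c=="scene" else [.590,.1144]); a=np.degrees(np.arctan2(e[1],e[0])); print(c,round(d["score"],2),q.round(4),round(a,1), "w",np.radians((a+21.7+90)%90-90).round(3))
```

```text
t 11.5 pos [0.5404 0.1657 0.0363] F [-0.66 -0.24  0.36] y [0.369 0.929 0.001]
r -0.0280080700798708 tang -0.06665483729437438 ang 135.49177736278835 rad 0.0723023357463366
scene 0.84 [0.654  0.1561 0.0792] 33.5 w -0.607
scene 0.77 [0.5359 0.0785 0.0788] -147.0 w -0.615
scene 0.64 [0.6342 0.0537 0.0722] -56.9 w -0.614
scene 0.56 [0.559  0.1769 0.0725] 119.5 w -0.677
top 0.92 [0.5299 0.0743 0.0748] -146.3 w -0.603
top 0.88 [0.6369 0.0537 0.0769] -52.3 w -0.534
top 0.8 [0.652  0.1535 0.081 ] 32.2 w -0.63
top 0.15 [0.4746 0.321  0.0031] 119.2 w -0.683
```

View pics/a10.png

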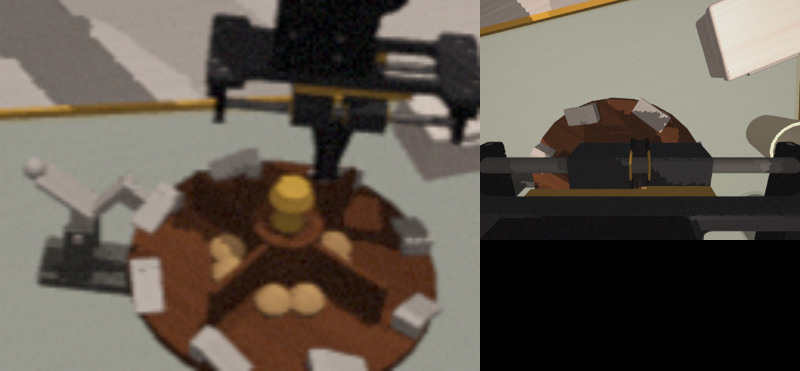

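The wheel reads about -0.61 rad by both cameras, which is mid-gap, and the pawl is still up. I'll back off, rise, and go round outside the ball.

step_arm(
  increments=[0, -0.5, 0, 0, 0, 0, -3.6, 0, 0, 0, 0, 0, -3.7, 0, 0, 0, 0, 0, -3.7, 0, 0, 0, 0, 0, 0, -4.75, 1.35, 0, 0, 0, 0, -4.75, 1.35, 0, 0, 0, 0, -4.75, 1.35, 0, 0, 0, 0, -4.75, 1.35, 0, 0, 0, 0, -4.75, 1.35, 0, 0, 0, 2.5, 0, 0, 0, 0, 0, 2.5, 0, 0, 0, 0, 0, 0, 0, 0, 0, 0, 0],
)

```text
time: 13.25
position: [0.5112, -0.0856, 0.0947]
tool_rot: [0.297, 1.554, -0.298]
ft_force: [0.2, -0.4, -0.3]
grip_width: 0.003
```

Run:
```python
from h import *
s=look("a11",(140,260,195,350))
```

```text
t 13.25 pos [ 0.5112 -0.0856  0.0947] F [ 0.23 -0.39 -0.32] y [ 0.37   0.929 -0.001]
r 0.2162737042052735 tang -0.0008737329011181275 ang -111.94776075279651 rad 0.21628184952122112
```

View pics/a11.png

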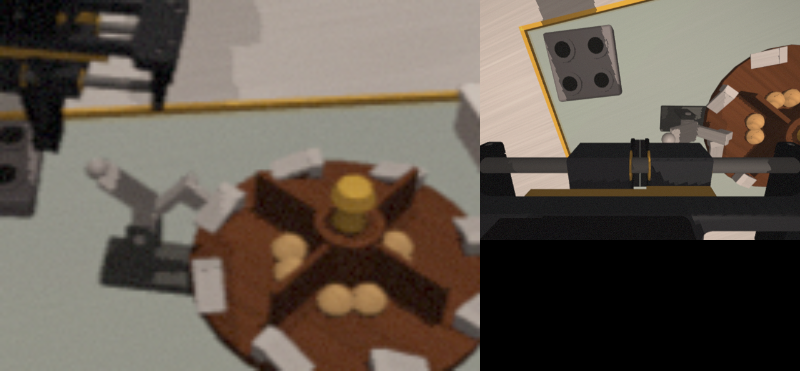

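step_arm(
  increments=[1.2, 0, 0, 0, 0, 0, 1.2, 0, 0, 0, 0, 0, 0, 0.4, 0, 0, 0, 0, 0, 0.4, 0, 0, 0, 0, 0, 0.4, 0, 0, 0, 0, 0, 0.4, 0, 0, 0, 0, 0, 0.4, 0, 0, 0, 0, 0, 0.4, 0, 0, 0, 0],
)

```text
time: 14.35
position: [0.5222, -0.0626, 0.0723]
tool_rot: [0.297, 1.55, -0.297]
ft_force: [-0.1, -0.1, 0.6]
grip_width: 0.002
```

Run:
```python
from h import *
s=look("a12",(140,260,195,350))
```

```text
t 14.35 pos [ 0.5222 -0.0626  0.0723] F [-0.09 -0.13  0.65] y [0.37  0.929 0.   ]
r 0.1908085187775013 tang 0.0008793068252957273 ang -111.45225501954526 rad 0.19081617399078152
```

View pics/a12.png

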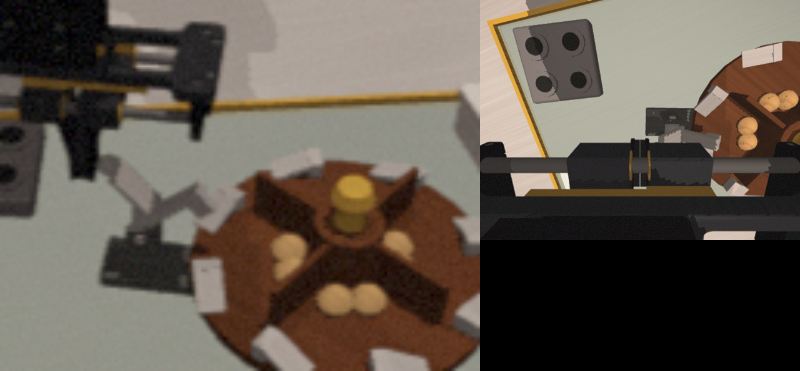

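step_arm(
  increments=[0, 0.4, 0, 0, 0, 0, 0, 0.4, 0, 0, 0, 0, 0, 0.4, 0, 0, 0, 0, 0, 0.4, 0, 0, 0, 0, 0, 0.4, 0, 0, 0, 0, 0, 0.2, 0, 0, 0, 0, 0, 0, 0, 0, 0, 0, 0, 0, 0, 0, 0, 0],
)

```text
time: 15.45
position: [0.5301, -0.0428, 0.0723]
tool_rot: [0.297, 1.55, -0.297]
ft_force: [0.5, -0.2, -0.8]
grip_width: 0.007
```

Run:
```python
from h import *
s=look("a13",(140,260,195,350))
```

```text
t 15.45 pos [ 0.5301 -0.0428  0.0723] F [ 0.46 -0.21 -0.82] y [ 0.37   0.929 -0.   ]
r 0.1695124474373449 tang 0.0009098801294120033 ang -111.4087508687793 rad 0.1695198902803071
```

View pics/a13.png

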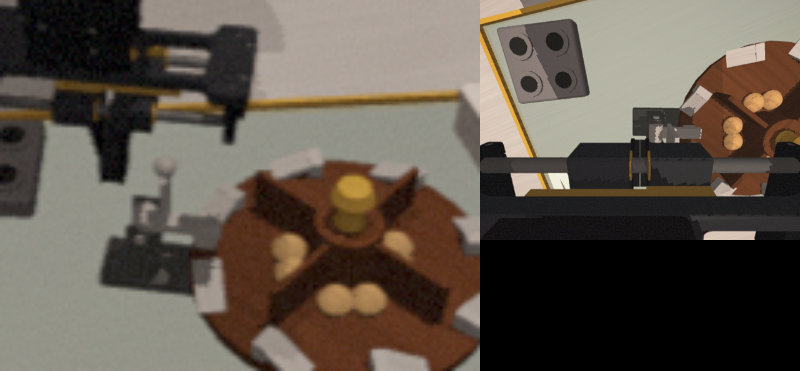

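The pawl has dropped: the ball is upright at about (248,193), the same pixel as with the pawl down at the start. I'll retreat outward and up, then check closely.

step_arm(
  increments=[0, -1.5, 0, 0, 0, 0, -3.5, -1.5, 0, 0, 0, 0, -4.0, 0, 0, 0, 0, 0, -4.0, -3, 0, 0, 0, 0, -2, -4.5, 0, 0, 0, 0, 0, -4.5, 0, 0, 0, 0, 0, 0, 0, 0, 0, 0, 0, 0, 0, 0, 0, 0],
)

```text
time: 16.55
position: [0.4743, -0.1821, 0.2071]
tool_rot: [0.299, 1.55, -0.297]
ft_force: [-0.2, 0.1, 0.5]
grip_width: 0.003
```

Run:
```python
from h import *
s=look("a14",(160,240,210,320))
for c in ("scene","top"):
  if c=="top": save("top","t14")
  for n in ("pawl_ball","divider0","mould","tin","vase","tong","sugar","coffee_cup"):
   for d in ctrl.spot_point(c,n)[:4 if n=="divider0" else 1]:
    q=toworld(c,d["xyz"]); e=q[:2]-(np.array([.5935,.116]) if c=="scene" else [.590,.1144]); a=np.degrees(np.arctan2(e[1],e[0])); print(c,n,round(d["score"],2),q.round(4), "w",np.radians((a+21.7+90)%90-90).round(3) if n=="divider0" else "")
a=cv2.imread("pics/scene0.png")[160:240,210:320]; b=cv2.imread("pics/a14_s.png")[160:240,210:320]
cv2.imwrite("pics/cmp.png",np.hstack([cv2.resize(a,(400,291)),cv2.resize(b,(400,291))]))
```

```text
t 16.55 pos [ 0.4743 -0.1821  0.2071] F [-0.25  0.11  0.54] y [0.371 0.929 0.001]
r 0.31954971628732176 tang 0.0006054979984212675 ang -111.60772383301776 rad 0.31955971710071457
scene pawl_ball 0.55 [ 0.5483 -0.006   0.1127] w 
scene divider0 0.89 [0.557  0.1766 0.0727] w -0.65
scene divider0 0.68 [0.5348 0.082  0.0736] w -0.667
scene divider0 0.62 [0.6571 0.1557 0.0787] w -0.634
scene divider0 0.61 [0.6341 0.0552 0.0724] w -0.603
scene mould 0.74 [ 0.4052 -0.1294  0.0044] w 
scene tin 0.8 [0.4793 0.3257 0.002 ] w 
scene vase 0.8 [ 0.7102 -0.0945  0.0079] w 
scene tong 0.59 [ 0.6232 -0.2058  0.0014] w 
scene coffee_cup 0.98 [0.6117 0.3272 0.0026] w 
top pawl_ball 0.76 [ 0.5425 -0.0129  0.1169] w 
top divider0 0.95 [0.5518 0.1762 0.074 ] w -0.639
top divider0 0.9 [0.6343 0.0543 0.0785] w -0.556
top divider0 0.66 [0.6497 0.1518 0.0784] w -0.633
top divider0 0.59 [0.5309 0.0752 0.074 ] w -0.607
top mould 0.64 [ 0.4008 -0.1347  0.0057] w 
top tin 0.65 [0.4746 0.322  0.007 ] w 
top vase 0.67 [ 0.7114 -0.0993  0.004 ] w 
top tong 0.81 [ 0.6171 -0.2105  0.0092] w 
top sugar 0.93 [0.7314 0.2778 0.008 ] w 
top coffee_cup 0.78 [0.6046 0.3255 0.0033] w
```

View pics/cmp.png

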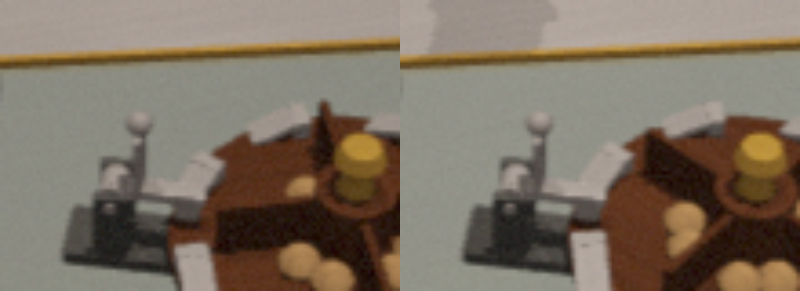

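View pics/t14.png

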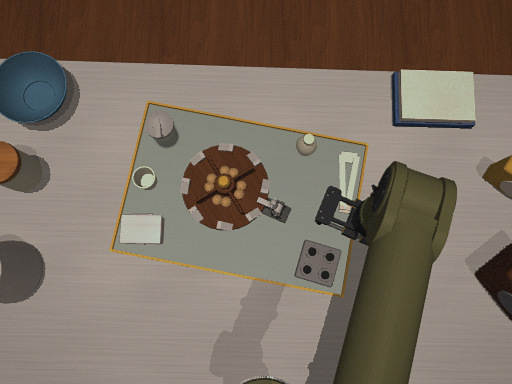

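The pawl looks the same as at the start (ball within a pixel, arm level). The wheel reads about -0.62 rad, the bystanders are unmoved and the gripper is clear at around (340,210) in the top view. Handing in.

```bash
python3 -c "
from h import *
print(ctrl.get_state()['ft_force']); print(ctrl.close_job())"
```

```text
[0.31484489 0.12196902 0.66422764]
the job is handed in; nothing more can be done
None
```

I did the job as asked and handed it in; the interface gives no verdict. With the fingers shut, I pushed the ball outward until the pawl fell back on its stop. I then pushed the near divider clockwise to turn the wheel one notch, nudged the ball inward so the pawl dropped, and withdrew clear.

**Last checks:**
- **Pawl:** it looks the same as at the start. The ball is back within a pixel of where it began and the arm is level.
- **Wheel:** about -0.62 rad, mid-gap. Individual divider readings ran from -0.56 to -0.67.
- **Forces:** the force readings I took between moves stayed under about 1.5 N; I did not see peaks during a move.
- **Other things on the tray:** each reads within about 9 mm of its start, which is roughly the networks' scatter. The sugar dispenser was found only by the top camera at the end.
- **Time:** about 17 s of the 67 s.

**What disagreed:**
- **Fingertip:** in the pictures it sat about 30 mm short of the reported TCP. I trusted the pictures and set my heights by them, and the contacts came where that predicted.
- **Cameras:** the scene and top cameras differed by up to about 11 mm on the pawl points, so I used values in between.

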